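# Return a canister to its packed row

## Robot

A 6-joint arm with a two-finger parallel gripper is mounted at the origin on the work surface. World frame = base frame: x ahead of the robot, y to its left, z up, the work surface at z = 0. Lengths are in m, angles in rad, forces in N, time in s.
With the tool pointing down it reaches from about 0.35 to 0.775 m from the base axis. Payload 7.3 kg.
Tool frame: the origin (TCP) lies midway between the tips of the shut fingers; the grasp point (between the pads) lies 19 mm behind it; z points along the fingers, y is the line along which they close (so a half turn about z gives the same grasp; the last joint's range is limited). The gripper opens to 92 mm and grips with 3 to 60 N. Pads are 19 mm wide; open, the fingers measure 130 mm over their backs; the gripper's body (75 mm by 190 mm) begins 47 mm behind the grasp point.
Start: joints at [1.092, 0.342, 1.524, -0, 1.275, -0.146], TCP at [0.171, 0.496, 0.198] pointing down, gripper open.
Joint ranges: [-2.53, 2.53], [-0.77, 2.02], [0.04, 2.7], [-1, 4.14], [0.28, 2.66], [-3.11, 3.11]. Speed limits (rad/s): [2.57, 2.57, 3.14, 3.14, 3.14, 3.14].

## Interface

Orientations are given as a 3x3 rotation matrix whose columns are the frame's x, y, z axes.
In Python, from workcell import arm, cams, outline_of, mark_of gives the robot as it stands. The module is installed in compiled form; this text tells all that it offers.
- The arm moves only by the tool play_rows, never from a script. Its argument "steps" is a list of rows, each a list of 3 entries, a list of its own where there are three numbers: the shift along the tool's x, y, z in m, then the turn about the tool's z in rad, then the finger opening in m, from 0 to 0.0918. A call has 1 to 12 rows; each row shifts and turns the commanded pose from where the row before left it, along the tool's axes as they then stand; what a row does not reach is not made up. A row lasts 1/8 s, in which the tool goes at most 62.5 mm and 10.7 degrees, less where a joint would pass 70% of its speed; a pose out of reach is approached as far as the arm can. A call with a gripper value outside its range is refused whole. The fingers move at their own pace and stop on an object; the grip force is fixed at half the most. Time passes only in rows, so rows that do not move let the fingers close. It gives the time, the measured TCP pose, the force, the opening and the grip force at its end, in the units of the state.
- arm.observe(): the state, without advancing time (a new reading comes with each control period).
- cams.capture(name): name is "scene" or "top"; returns the picture (480x640x3 uint8, red, green, blue); there is no depth.
- cams.camera_info(name): a dict with "fx", "fy", "cx", "cy" (pixels), "camera_from_world" (4x4, takes a point from world to camera coordinates). Camera axes: x right, y down, z forward; pixel columns grow to the right and rows downward; lengths in m; the calibration is good to about 2 mm. A picture is of the moment at which its call begins. camera_info takes no time and is no camera call.
- arm.close_job(): hands the job in; it is judged then, once.
Trained networks look in the newest picture that a camera, given by its name, has taken for a name from the list of things; names that differ only in an ending like _2 or _b are one class to them, and where a whole thing is asked for, a point or a joint stands for the part that bears it (a point fixed in the world has none). Each returns a list of dicts, best first, with "conf" (0 to 1); they miss things now and then, are a little off and sometimes report something else, mostly with a low value. They report only what shows in the picture. A call takes as long as a camera call.
- outline_of(thing, camera): "region" (480x640 bool, what is visible of it).
- mark_of(thing, camera): "location" ([x, y, z] in m, in world coordinates, good to about 4 mm: a listed point, or the origin of a listed thing).
The state is a dict: "clock": time; "joint_pos": joint angles; "joint_velocities": joint speeds; "joint_torque": joint torques, N m; "eef_pos": TCP position; "ee_rot": TCP orientation; "ft_force": force on the tool from outside, world axes, zero at the start; "torque": the same for the moment, N m; "width": opening from 0.0 (shut) to 1.0 (fully open); "grasp_force": force on a finger pad.
Only numpy, scipy, OpenCV 4.12 (cv2) and the standard library are available. Lean on these libraries where they do the work, as an engineer would, in place of code of your own. Each camera call takes 0.05 s, during which the arm holds its last target. There are 200 camera calls.

## Task

Put the loose canister back into the row in the rack, right next to the canister with the knob on its lid, on that one's side towards the sliding end plate: ease its neighbours apart without tipping or lifting any of them and push it fully home, level with the rest of the row. Then slide the end plate up against the row so that all five stand upright, straight and snug, and let go. Leave the other things on the bench alone.

Things in the scene. Friction and masses are not known exactly. Their poses are not given: they have to be found in the camera images.
- loose_canister: The canister to return: kraft fibre body, flat metal lid, standing on the bench outside the rack. 120 mm long (its x), 36 mm thick (its y), 100 mm high; both ends fully half-round (radius 18 mm), so that they wedge between the neighbours' round ends; sides flat to 42 mm either side of the middle. About 0.3 kg. Origin: centre of the underside; z up. Either end may go in first.
- knob_canister: The one canister in the row with a round black plastic knob (32 mm across, 22 mm high) on its lid. Otherwise like the plain ones: 120 mm long (x), 40 mm thick (y), 100 mm high, ends half-round, about 0.3 kg, loose. Origin: centre of the underside. At least one plain canister starts between it and the end plate.
- plain_a: Kraft fibre canister with a flat metal lid, standing in the rack's row; 120 mm long (its x), 40 mm thick (its y), 100 mm high, both ends fully half-round (radius 20 mm), sides flat, about 0.3 kg, loose. The varnished surfaces slide easily on each other and on the rack (friction about 0.35). Origin: centre of the underside; z up.
- plain_b: Kraft fibre canister with a flat metal lid, standing in the rack's row; 120 mm long (its x), 40 mm thick (its y), 100 mm high, both ends fully half-round (radius 20 mm), sides flat, about 0.3 kg, loose. The varnished surfaces slide easily on each other and on the rack (friction about 0.35). Origin: centre of the underside; z up.
- plain_c: Kraft fibre canister with a flat metal lid, standing in the rack's row; 120 mm long (its x), 40 mm thick (its y), 100 mm high, both ends fully half-round (radius 20 mm), sides flat, about 0.3 kg, loose. The varnished surfaces slide easily on each other and on the rack (friction about 0.35). Origin: centre of the underside; z up.
- rack: Grey steel rack fixed to the bench, open above and in front (-x, towards the robot). x points into the rack, y along the row to the end plate, z up; origin on the bench under the row. Floor 6 mm thick, x -95 to 70, y -125 to 160 mm. Back wall: inner face x = 62 mm, 70 mm high. Canisters stand side by side along x, centres near x = 0 (fully home: 0 to 2 mm), gaps 6 to 14 mm, too narrow for the fifth.
- end_wall (a point): Middle of the inner face of the rack's fixed end wall (at rack y = -110 mm), 50 mm above the bench; axes as the rack's. The wall is 8 mm thick, 130 mm long and its top is 96 mm above the bench. The row is packed against it.
- end_plate (a joint): Sliding steel end plate at the row's +y end: travel in m, 0 = fully open, grows as it slides along the rack's -y to close up the row (at most 0.07); starts at 0 to 0.012. It stays where it is left; sliding takes about 3 N, plus 1 to 3 N per canister shoved along. Its inner face lies at rack y = 130 mm minus this value. With all five packed tight it reads about 0.044.
- plate_face (a point): Middle of the end plate's outer face (away from the row), 60 mm above the bench; axes as the rack's. The plate is 8 mm thick (y), 100 mm long (x), from 6 to 130 mm above the bench, so it stands 24 mm higher than the lids of the row. It can be pushed on this face or pinched by its top.
- flange: Bystander: round steel pipe flange lying flat, 110 mm across, 45 mm high. Origin: centre of the underside.
- parts_bin: Bystander: open cardboard bin with steel pieces, 110 x 90 x 75 mm. Origin: centre of the underside.
- sleeve: Bystander: upright aluminium sleeve, 70 mm across, 70 mm high. Origin: centre of the underside.

How it is judged:
By the outcome, as a careful person would: the job done as asked, in the order asked, and still so for the second after the job is handed in, with the robot touching nothing.
It also fails if it takes over 58 s, if anything falls off the work surface, if the arm or the gripper's body presses on something with over 40 N, if the wrist force passes 120 N, or if a joint passes its speed limit or range.

## Working session

There is one attempt and no reset: what is moved stays moved. The work goes in short steps, Python scripts to look and compute and a tool call to move; the robot and the scene stay as the last step left them, time stands still between calls to the robot, and variables do not carry over. Pictures are saved under pics/ and viewed, at most 10 in all, crops included, and the job is handed in when it is done.

Besides the shell and the picture viewer there is one more tool, called after "Call:" in YAML: its name, and indented under it one key for each argument. play_rows: Moves the arm, as the interface text tells. Its arguments: {"type":"object","properties":{"steps":{"type":"array"}},"required":["steps"]}

```bash
mkdir -p pics
python3 - <<'E'
from workcell import arm,cams,outline_of,mark_of
import cv2,numpy as np
s=arm.observe();print(s['clock'],s['eef_pos'],np.round(s['ee_rot'],3).tolist(),s['width'])
for c in('scene','top'):
    im=cams.capture(c);cv2.imwrite(f'pics/{c}0.png',im[:,:,::-1])
    for t in['loose_canister','knob_canister','plain_a','rack','end_wall','plate_face','end_plate','flange','parts_bin','sleeve']:
        try: print(c,t,[(np.round(d['location'],3).tolist(),round(d['conf'],2)) for d in mark_of(t,c)][:4])
        except Exception as e: print(t,e)
    i=cams.camera_info(c);print(i['fx'],i['cx'],i['cy'],np.round(i['camera_from_world'],3).tolist())
print(arm.observe()['clock'])
E
```

```text
0.0 [0.17127325 0.49579643 0.19696455] [[-0.945, 0.327, -0.001], [0.327, 0.945, -0.001], [0.0, -0.002, -1.0]] 0.9986433425580205
scene loose_canister [([0.516, -0.302, 0.006], 0.67)]
scene knob_canister [([0.603, -0.052, 0.002], 0.95)]
scene plain_a [([0.61, 0.002, 0.01], 0.96), ([0.616, 0.049, 0.004], 0.92), ([0.593, -0.098, 0.008], 0.79)]
scene rack [([0.608, -0.015, -0.0], 0.68)]
scene end_wall [([0.593, -0.122, 0.05], 0.84)]
scene plate_face [([0.626, 0.119, 0.058], 0.88)]
end_plate it knows: end_wall, flange, knob_canister, loose_canister, parts_bin, plain, plate_face, rack, sleeve
scene flange [([0.438, 0.317, -0.002], 0.84)]
scene parts_bin [([0.579, 0.406, 0.002], 0.86)]
scene sleeve [([0.653, -0.254, 0.0], 0.85)]
511.04023347049014 325.56402832208227 237.08040874470464 [[-0.093, 0.996, -0.014, 0.03], [0.551, 0.039, -0.834, -0.231], [-0.829, -0.085, -0.552, 1.479], [0.0, 0.0, 0.0, 1.0]]
top loose_canister [([0.518, -0.305, -0.004], 0.65)]
top knob_canister [([0.601, -0.042, 0.004], 0.81), ([0.515, -0.304, -0.004], 0.37), ([0.626, 0.123, 0.063], 0.18)]
top plain_a [([0.611, 0.003, 0.004], 0.85), ([0.615, 0.056, 0.005], 0.81), ([0.598, -0.095, 0.004], 0.69)]
top rack [([0.612, -0.012, 0.0], 0.92)]
top end_wall [([0.592, -0.123, 0.048], 0.66), ([0.596, -0.098, 0.009], 0.61)]
top plate_face [([0.626, 0.12, 0.061], 0.97)]
end_plate it knows: end_wall, flange, knob_canister, loose_canister, parts_bin, plain, plate_face, rack, sleeve
top flange [([0.435, 0.315, 0.006], 0.67)]
top parts_bin [([0.579, 0.407, -0.001], 0.9), ([0.593, -0.124, 0.051], 0.64)]
top sleeve [([0.652, -0.254, -0.001], 0.56)]
474.14832591857225 319.81186133689926 243.90722193136583 [[-0.009, -1.0, 0.027, 0.014], [-0.998, 0.007, -0.061, 0.555], [0.061, -0.027, -0.998, 0.981], [0.0, 0.0, 0.0, 1.0]]
1.0
```

View pics/scene0.png

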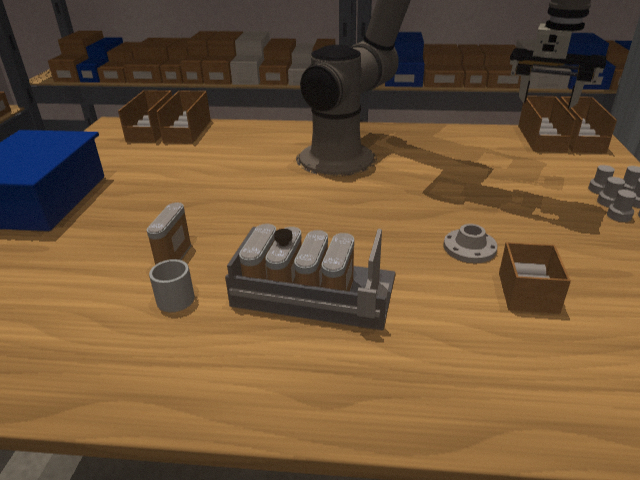

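View pics/top0.png

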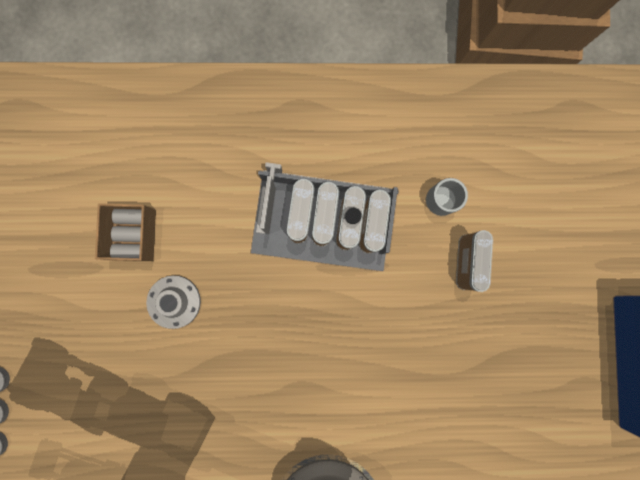

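```bash
cat > h.py <<'E'
from workcell import arm,cams,outline_of,mark_of
import cv2,numpy as np
def ray(c,uv,z):
    i=cams.camera_info(c);T=np.array(i['camera_from_world']);R,t=T[:3,:3],T[:3,3]
    uv=np.atleast_2d(uv).astype(float)
    d=np.c_[(uv[:,0]-i['cx'])/i['fx'],(uv[:,1]-i['cy'])/i['fy'],np.ones(len(uv))]@R
    o=-R.T@t
    return (o+d*((z-o[2])/d[:,2])[:,None])[:,:2]
def lids(c,names=('loose_canister','knob_canister','plain_a'),zin=.106,zl=.1):
    im=cams.capture(c);hsv=cv2.cvtColor(im,cv2.COLOR_RGB2HSV)
    for n in names:
        for d in outline_of(n,c):
            if d['conf']<.5: continue
            m=(d['region']&(hsv[...,1]<70)).astype(np.uint8) if n!='knob_canister' else d['region'].astype(np.uint8)
            k,l,st,_=cv2.connectedComponentsWithStats(m)
            if k<2: continue
            m=l==1+np.argmax(st[1:,4])
            p=ray(c,np.argwhere(m)[:,::-1],zl if n[0]=='l' else zin)
            (ctr,sz,a)=cv2.minAreaRect((p*1000).astype(np.float32))
            w,v=np.linalg.eigh(np.cov(p.T));e=v[:,1]*np.sign(v[0,1])
            print(c,n,round(d['conf'],2),'rect',np.round(ctr,1),np.round(sz,1),'mean',np.round(p.mean(0)*1000,1),'yaw',round(float(np.arctan2(e[1],e[0])),3))
    return im
E
python3 - <<'E'
from h import *
lids('top')
for t in['loose_canister','end_wall','plate_face','rack']:print([np.round(d['location'],4).tolist() for d in mark_of(t,'top')][:1])
E
```

```text
top loose_canister 0.8 rect [ 516.4 -299.8] [ 41.2 117.9] mean [ 515.6 -299.6] yaw -0.105
top knob_canister 0.74 rect [600.1 -46.2] [ 43.9 125.2] mean [600.  -46.1] yaw -0.19
top plain_a 0.74 rect [608.1   2.7] [ 40.1 124.2] mean [608.6   2.7] yaw -0.152
top plain_a 0.73 rect [615.2  50.6] [ 40.4 121.9] mean [615.3  50.2] yaw -0.133
top plain_a 0.6 rect [593.4 -92.9] [ 49.  122.6] mean [593.5 -94.2] yaw -0.161
[[0.5142, -0.308, -0.0022]]
[[0.5938, -0.1217, 0.0481]]
[[0.6244, 0.1204, 0.0604]]
[]
```

Call:
play_rows:
  steps:
    - [[0,0,0],-0.114,0.09]
    - [[0,0,0],-0.114,0.09]
    - [[-0.0423,-0.0327,0],0,0.09]
    - [[-0.0423,-0.0327,0],0,0.09]
    - [[-0.0423,-0.0327,0],0,0.09]
    - [[-0.0423,-0.0327,0],0,0.09]
    - [[-0.0423,-0.0327,0],0,0.09]
    - [[-0.0423,-0.0327,0],0,0.09]
    - [[-0.0423,-0.0327,0],0,0.09]
    - [[-0.0423,-0.0327,0],0,0.09]

```text
clock: 2.65
eef_pos: [0.4819, 0.1993, 0.1978]
ee_rot: [[-0.994, 0.105, 0.0], [0.105, 0.994, 0.0], [-0.0, 0.0, -1.0]]
ft_force: [1.3, -1.4, 0.8]
width: 0.98
grasp_force: 0.0
```

Call:
play_rows:
  steps:
    - [[-0.0056,-0.0495,0],0,0.09]
    - [[-0.0056,-0.0495,0],0,0.09]
    - [[-0.0056,-0.0495,0],0,0.09]
    - [[-0.0056,-0.0495,0],0,0.09]
    - [[-0.0056,-0.0495,0],0,0.09]
    - [[-0.0056,-0.0495,0],0,0.09]
    - [[-0.0056,-0.0495,0],0,0.09]
    - [[-0.0056,-0.0495,0],0,0.09]
    - [[-0.0056,-0.0495,0],0,0.09]
    - [[-0.0056,-0.0495,0],0,0.09]
    - [[0,0,0],0,0.09]

```text
clock: 4.03
eef_pos: [0.4841, -0.3007, 0.197]
ee_rot: [[-0.994, 0.109, -0.0], [0.109, 0.994, -0.0], [0.0, -0.0, -1.0]]
ft_force: [-0.1, 0.9, -0.5]
width: 0.977
grasp_force: 0.0
```

Run:
```python
from h import *
lids('top',('loose_canister',))
s=arm.observe();print(s['clock'],s['eef_pos'],np.round(s['ee_rot'],3).tolist())
print(np.round(s['joint_pos'],2))
```

```text
top loose_canister 0.59 rect [ 526.  -285.6] [ 36.5 107.6] mean [ 547.2 -297.1] yaw -0.403
4.125 [ 0.484308   -0.29739714  0.19719427] [[-0.994, 0.106, -0.001], [0.106, 0.994, 0.001], [0.001, 0.001, -1.0]]
[-0.69  0.42  1.4   0.    1.32 -2.15]
```

Call:
play_rows:
  steps:
    - [[0,-0.001,0.05],0,0.09]
    - [[0,0,0.05],0,0.09]
    - [[0,0,0.035],0,0.09]
    - [[0,0,0.02],0,0.09]
    - [[0,0,0],0,0.06]
    - [[0,0,0],0,0.03]
    - [[0,0,0],0,0.03]
    - [[0,0,0],0,0.03]
    - [[0,0,0],0,0.03]

```text
clock: 5.25
eef_pos: [0.4846, -0.2986, 0.043]
ee_rot: [[-0.995, 0.105, 0.001], [0.105, 0.995, -0.0], [-0.001, -0.0, -1.0]]
ft_force: [0.4, -0.6, -0.5]
width: 0.486
grasp_force: 0.0
```

Call:
play_rows:
  steps:
    - [[0,0,0],0,0.025]
    - [[0,0,0],0,0.025]
    - [[0,0,0],0,0.025]
    - [[0,0,0],0,0.025]

```text
clock: 5.75
eef_pos: [0.4845, -0.2986, 0.0427]
ee_rot: [[-0.995, 0.105, 0.0], [0.105, 0.995, -0.0], [-0.0, -0.0, -1.0]]
ft_force: [-1.7, 0.4, 1.5]
width: 0.389
grasp_force: 29.9
```

Call:
play_rows:
  steps:
    - [[0,0,-0.02],0,0.025]
    - [[0,0,-0.03],0.035,0.025]
    - [[0.027,0.0215,0],0,0.025]
    - [[0.027,0.0215,0],0,0.025]
    - [[0.0058,0.0413,0],0,0.025]
    - [[0.0058,0.0413,0],0,0.025]
    - [[0.0058,0.0413,0],0,0.025]
    - [[0.0058,0.0413,0],0,0.025]
    - [[0.0058,0.0413,0],0,0.025]
    - [[0.0058,0.0413,0],0,0.025]
    - [[0,0,0.025],0,0.025]
    - [[0,0,0],0,0.025]

```text
clock: 7.25
eef_pos: [0.4351, 0.0027, 0.0661]
ee_rot: [[-0.99, 0.138, -0.005], [0.138, 0.99, 0.001], [0.005, 0.0, -1.0]]
ft_force: [0.5, 0.7, -2.5]
width: 0.392
grasp_force: 30.0
```

Run:
```python
from h import *
im=lids('top')
s=arm.observe();print(s['clock'],s['eef_pos'],np.round(s['ee_rot'],3).tolist(),s['grasp_force'],s['width'])
a=cv2.resize(im[140:340,220:440],None,fx=2.7,fy=2.7,interpolation=cv2.INTER_CUBIC)
im2=cams.capture('scene')
b=cv2.resize(im2[180:350,130:430],None,fx=2.6,fy=2.6,interpolation=cv2.INTER_CUBIC)
cv2.imwrite('pics/a1.png',a[:,:,::-1]);cv2.imwrite('pics/b1.png',b[:,:,::-1])
```

```text
top loose_canister 0.95 rect [501.   -7.1] [38.8 51.7] mean [499.5  -6.8] yaw -0.195
top knob_canister 0.58 rect [600.1 -46.4] [ 44.8 124.6] mean [599.7 -46.4] yaw -0.184
top plain_a 0.78 rect [593.7 -92.7] [ 50.7 123.1] mean [595.3 -94.9] yaw -0.167
top plain_a 0.61 rect [608.2   2.3] [ 40.  123.9] mean [609.    2.5] yaw -0.142
top plain_a 0.61 rect [613.7  50.6] [ 40.6 122.7] mean [614.6  50.9] yaw -0.148
7.45 [0.43749071 0.00137179 0.06813946] [[-0.99, 0.14, 0.001], [0.14, 0.99, -0.0], [-0.001, 0.0, -1.0]] 29.997282922267914 0.387622034069128
```

View pics/a1.png

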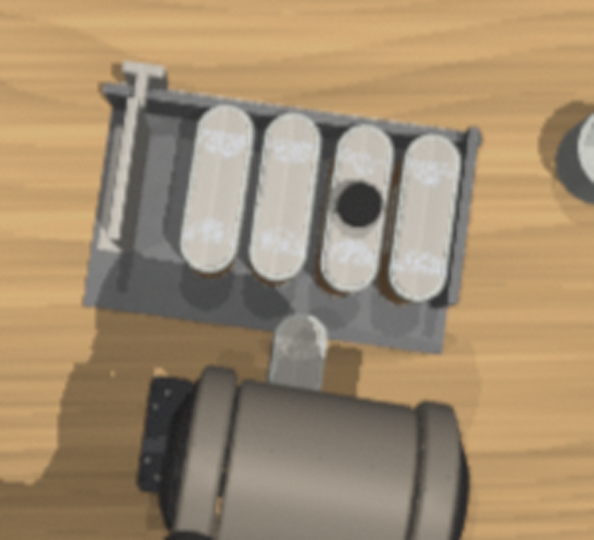

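View pics/b1.png

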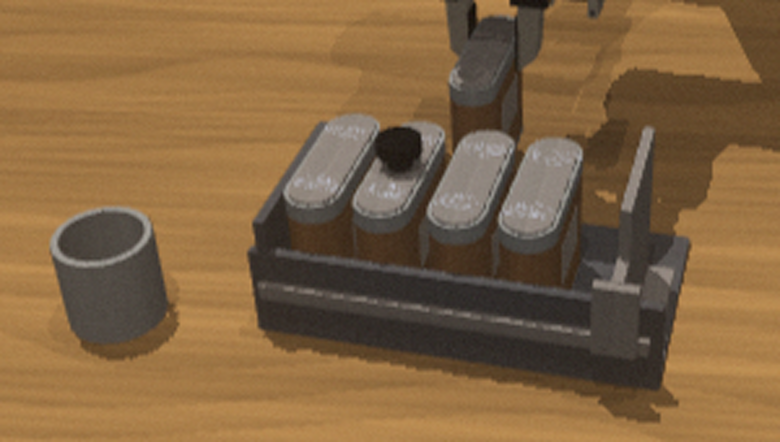

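Call:
play_rows:
  steps:
    - [[0,0.0015,0.016],0,0.025]
    - [[-0.015,0,0],0,0.025]
    - [[-0.015,0,0],0,0.025]
    - [[-0.008,0,0],0,0.025]
    - [[-0.008,0,0],0,0.025]
    - [[0,0,0],0,0.025]

```text
clock: 8.25
eef_pos: [0.4833, -0.0034, 0.0517]
ee_rot: [[-0.99, 0.14, 0.001], [0.14, 0.99, -0.0], [-0.001, -0.0, -1.0]]
ft_force: [0.1, -1.0, -3.9]
width: 0.39
grasp_force: 30.0
```

Call:
play_rows:
  steps:
    - [[-0.005,0,0],0,0.025]
    - [[-0.005,0,0],0,0.025]
    - [[-0.005,0,0],0,0.025]
    - [[-0.005,0,0],0,0.025]

```text
clock: 8.75
eef_pos: [0.5028, -0.0057, 0.0516]
ee_rot: [[-0.99, 0.139, -0.0], [0.139, 0.99, 0.0], [0.0, 0.0, -1.0]]
ft_force: [-2.1, 0.2, -3.0]
width: 0.391
grasp_force: 30.0
```

Call:
play_rows:
  steps:
    - [[-0.005,0,0],0,0.025]
    - [[-0.005,0,0],0,0.025]
    - [[-0.005,0,0],0,0.025]
    - [[-0.005,0,0],0,0.025]
    - [[-0.005,0,0],0,0.025]
    - [[0,0,0],0,0.025]

```text
clock: 9.5
eef_pos: [0.5284, -0.0094, 0.0517]
ee_rot: [[-0.99, 0.139, 0.002], [0.139, 0.99, -0.0], [-0.002, 0.0, -1.0]]
ft_force: [-0.1, -1.1, -4.1]
width: 0.386
grasp_force: 30.0
```

Run:
```python
from h import *
s=arm.observe();print(s['clock'],s['eef_pos'],s['ft_force'],s['grasp_force'],s['width'])
im2=lids('scene')
b=cv2.resize(im2[180:350,130:430],None,fx=2.6,fy=2.6,interpolation=cv2.INTER_CUBIC)
cv2.imwrite('pics/b2.png',b[:,:,::-1])
```

```text
9.5 [ 0.52835423 -0.0094471   0.05167104] [-0.14365018 -1.11933344 -4.12667053] 29.99862402677536 0.3860263965807971
scene loose_canister 0.76 rect [563.2 -12.5] [ 44.  144.2] mean [563.3 -14.6] yaw -0.101
scene plain_a 0.93 rect [607.7 -98.8] [ 43.6 133.3] mean [613.4 -98. ] yaw -0.051
scene plain_a 0.81 rect [631.1  58.5] [ 45.5 132.6] mean [634.3  57.7] yaw -0.254
```

View pics/b2.png

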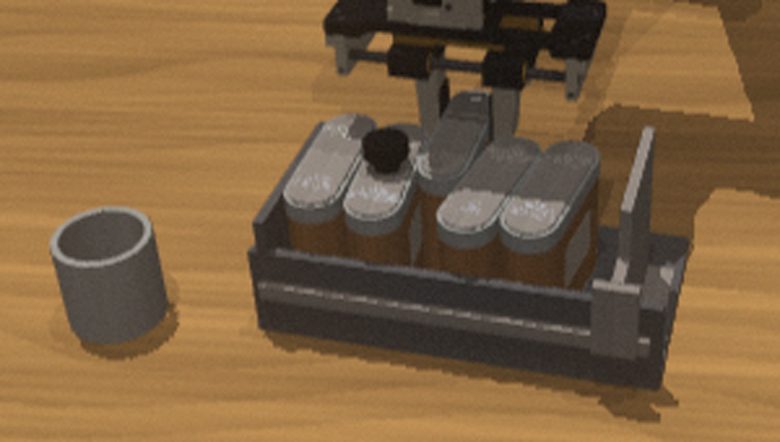

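Call:
play_rows:
  steps:
    - [[0,0,0.002],0,0.025]
    - [[0,0,0],0,0.06]
    - [[0,0,0],0,0.06]
    - [[0,0,0],0,0.06]
    - [[0.015,0,0],0,0.06]
    - [[0.025,0,0],0,0.06]
    - [[0.02,0,0],0,0.06]
    - [[0,0,0],0,0.0]
    - [[0,0,0],0,0.0]
    - [[0,0,0],0,0.0]
    - [[0,0,0],0,0.0]
    - [[0,0,0],0,0.0]

```text
clock: 11.2
eef_pos: [0.4682, -0.001, 0.0495]
ee_rot: [[-0.99, 0.139, -0.0], [0.139, 0.99, 0.0], [0.0, 0.0, -1.0]]
ft_force: [0.8, 0.3, -0.3]
width: 0.16
grasp_force: 0.0
```

Run:
```python
from h import *
s=arm.observe();print(s['clock'],s['eef_pos'],s['ft_force'],s['width'])
lids('top')
```

```text
11.2 [ 0.4681682  -0.00101728  0.04951035] [ 0.80005851  0.3166239  -0.31907445] 0.15975551820793202
top loose_canister 0.73 rect [570.2 -14.1] [38.8 96.9] mean [568.2 -14. ] yaw -0.151
top knob_canister 0.84 rect [603.  -54.8] [ 48.3 120.3] mean [603.1 -55.7] yaw -0.089
top knob_canister 0.53 rect [ 640.7 -233. ] [66.  83.9] mean [ 640.2 -233.8] yaw -1.077
top plain_a 0.76 rect [613.3  16. ] [ 42.3 126.1] mean [614.   15.4] yaw -0.302
top plain_a 0.64 rect [593. -97.] [ 46.4 123. ] mean [593.8 -97.4] yaw -0.145
top plain_a 0.62 rect [616.1  56.4] [ 44.2 123.4] mean [615.9  56.6] yaw -0.283
```

Call:
play_rows:
  steps:
    - [[-0.008,0,0],0,0.0]
    - [[-0.008,0,0],0,0.0]
    - [[-0.006,0,0],0,0.0]
    - [[-0.006,0,0],0,0.0]
    - [[-0.006,0,0],0,0.0]
    - [[-0.006,0,0],0,0.0]
    - [[-0.006,0,0],0,0.0]
    - [[-0.006,0,0],0,0.0]

```text
clock: 12.4
eef_pos: [0.5188, -0.0081, 0.0493]
ee_rot: [[-0.99, 0.139, -0.002], [0.139, 0.99, 0.0], [0.002, 0.0, -1.0]]
ft_force: [-5.1, 1.5, 2.3]
width: 0.004
grasp_force: 2.7
```

Call:
play_rows:
  steps:
    - [[-0.005,0,0],0,0.0]
    - [[-0.004,0,0],0,0.0]
    - [[-0.003,0,0],0,0.0]
    - [[-0.002,0,0],0,0.0]

```text
clock: 12.9
eef_pos: [0.5336, -0.0102, 0.0495]
ee_rot: [[-0.99, 0.139, 0.0], [0.139, 0.99, 0.0], [-0.0, 0.0, -1.0]]
ft_force: [-3.0, 0.6, 0.4]
width: 0.005
grasp_force: 1.6
```

Run:
```python
from h import *
s=arm.observe();print(s['clock'],s['eef_pos'],s['ft_force'],s['width'])
im=lids('top')
a=cv2.resize(im[140:340,220:440],None,fx=2.7,fy=2.7,interpolation=cv2.INTER_CUBIC)
cv2.imwrite('pics/a3.png',a[:,:,::-1])
```

```text
12.9 [ 0.53357503 -0.0101933   0.04953084] [-2.96755403  0.63124068  0.40850869] 0.004707074175323102
top loose_canister 0.57 rect [641.5 -28.1] [42.2 46.7] mean [640.1 -29.1] yaw -0.542
top knob_canister 0.73 rect [637.1 -67.5] [41.  52.5] mean [635.2 -67.7] yaw -0.21
top knob_canister 0.54 rect [612.7  97.4] [120.7 177.8] mean [621.9 102.4] yaw -0.249
top plain_a 0.97 rect [646.4   8.4] [41.4 56. ] mean [647.7   8. ] yaw -0.299
top plain_a 0.95 rect [626.4  57. ] [ 40.4 103. ] mean [635.7  57. ] yaw -0.477
top plain_a 0.8 rect [ 628.7 -106.5] [38.8 44.9] mean [ 628.  -106.7] yaw -0.463
top plain_a 0.58 rect [571.7 381.9] [56.5 28.6] mean [571.7 381.2] yaw 1.527
```

View pics/a3.png

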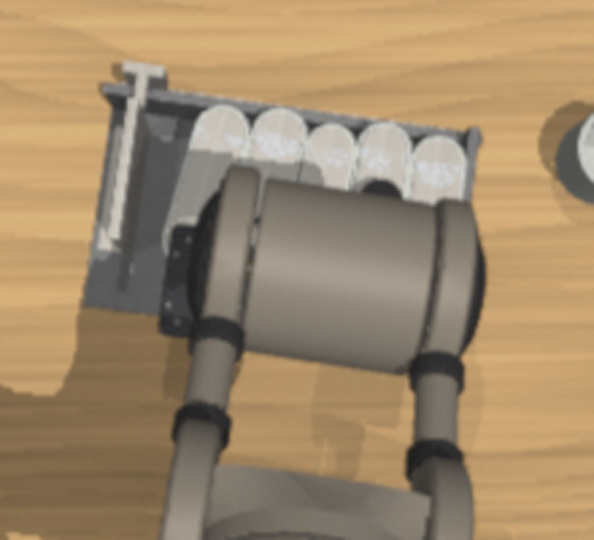

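Call:
play_rows:
  steps:
    - [[-0.002,0,0],0,0.0]
    - [[-0.002,0,0],0,0.0]
    - [[0,0,0],0,0.0]

```text
clock: 13.48
eef_pos: [0.5374, -0.0108, 0.0496]
ee_rot: [[-0.99, 0.139, 0.0], [0.139, 0.99, 0.0], [-0.0, 0.0, -1.0]]
ft_force: [-2.9, 1.4, 0.7]
width: 0.006
grasp_force: 1.4
```

Call:
play_rows:
  steps:
    - [[-0.001,0,0],0,0.0]
    - [[-0.001,0,0],0,0.0]

```text
clock: 13.72
eef_pos: [0.5392, -0.011, 0.0496]
ee_rot: [[-0.99, 0.139, -0.0], [0.139, 0.99, 0.0], [0.0, 0.0, -1.0]]
ft_force: [-3.3, 0.2, 0.6]
width: 0.002
grasp_force: 1.7
```

Call:
play_rows:
  steps:
    - [[-0.001,0,0],0,0.0]
    - [[-0.001,0,0],0,0.0]

```text
clock: 13.98
eef_pos: [0.5398, -0.011, 0.0494]
ee_rot: [[-0.99, 0.139, -0.003], [0.139, 0.99, 0.001], [0.003, 0.0, -1.0]]
ft_force: [-10.5, 0.8, 4.7]
width: 0.006
grasp_force: 5.1
```

Run:
```python
from h import *
s=arm.observe();print(s['clock'],s['eef_pos'],s['ft_force'])
im=cams.capture('top')
a=cv2.resize(im[160:240,250:410],None,fx=5,fy=5,interpolation=cv2.INTER_CUBIC)
cv2.imwrite('pics/a4.png',a[:,:,::-1])
```

```text
13.975 [ 0.53975216 -0.01101992  0.0494417 ] [-10.45788762   0.8240073    4.68786886]
```

View pics/a4.png

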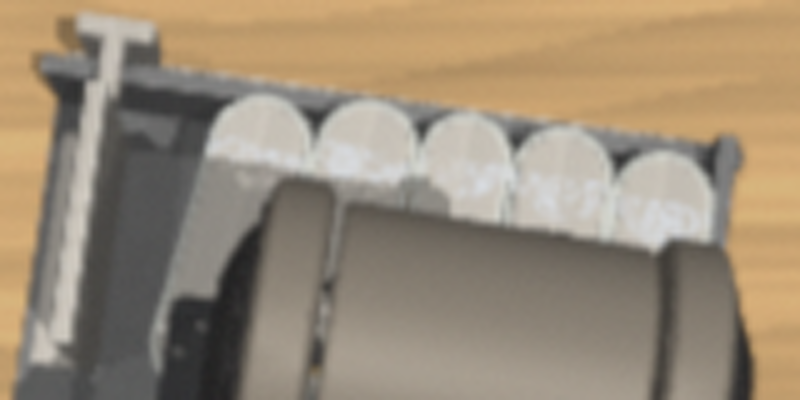

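Call:
play_rows:
  steps:
    - [[0.02,0,0],0,0.0]
    - [[0.04,0,0],0,0.0]
    - [[0,0,-0.05],0,0.0]
    - [[0,0,-0.05],0,0.0]
    - [[0,0,-0.03],0,0.0]
    - [[-0.0316,0.0464,0],0,0.0]
    - [[-0.0316,0.0464,0],0,0.0]
    - [[-0.0316,0.0464,0],0,0.0]
    - [[-0.0316,0.0464,0],0,0.0]
    - [[0,0,0],0,0]

```text
clock: 15.28
eef_pos: [0.6353, 0.1663, 0.1784]
ee_rot: [[-0.991, 0.136, 0.002], [0.136, 0.991, 0.001], [-0.002, 0.001, -1.0]]
ft_force: [-0.1, -1.4, -0.1]
width: 0.002
grasp_force: 0.0
```

Run:
```python
from h import *
s=arm.observe();print(s['clock'],s['eef_pos'],s['ft_force'])
im=lids('scene')
print([np.round(d['location'],4).tolist() for d in mark_of('plate_face','scene')][:1])
lids('top')
b=cv2.resize(im[180:350,130:430],None,fx=2.6,fy=2.6,interpolation=cv2.INTER_CUBIC)
cv2.imwrite('pics/b5.png',b[:,:,::-1])
```

```text
15.275 [0.63528007 0.16633829 0.17840832] [-0.14616292 -1.35065414 -0.14381427]
scene loose_canister 0.69 rect [615.1 -23.7] [ 41.  132.1] mean [617.6 -24.3] yaw -0.165
scene knob_canister 0.89 rect [632.7 -62.7] [ 53.4 166. ] mean [633.9 -62. ] yaw 0.012
scene plain_a 0.85 rect [630.2  58.9] [ 45.8 133.3] mean [634.   58.5] yaw -0.254
scene plain_a 0.77 rect [628.1  15.6] [ 49.7 133.2] mean [632.2  15.7] yaw -0.235
scene plain_a 0.59 rect [ 607.4 -102.3] [ 43.7 133.3] mean [ 611.6 -102.6] yaw -0.064
[[0.6269, 0.12, 0.0607]]
top loose_canister 0.8 rect [608.3 -22.9] [ 38.3 123.8] mean [608.6 -22.9] yaw -0.219
top knob_canister 0.63 rect [600.8 -62.2] [ 43.5 125.1] mean [600.  -61.1] yaw -0.195
top plain_a 0.81 rect [615.5  59.1] [ 43.1 123.7] mean [616.   58.8] yaw -0.265
top plain_a 0.66 rect [613.7  18. ] [ 39.6 124.1] mean [615.   17.9] yaw -0.278
top plain_a 0.59 rect [ 591.5 -101.2] [ 46.8 125. ] mean [ 592.5 -101.2] yaw -0.174
```

View pics/b5.png

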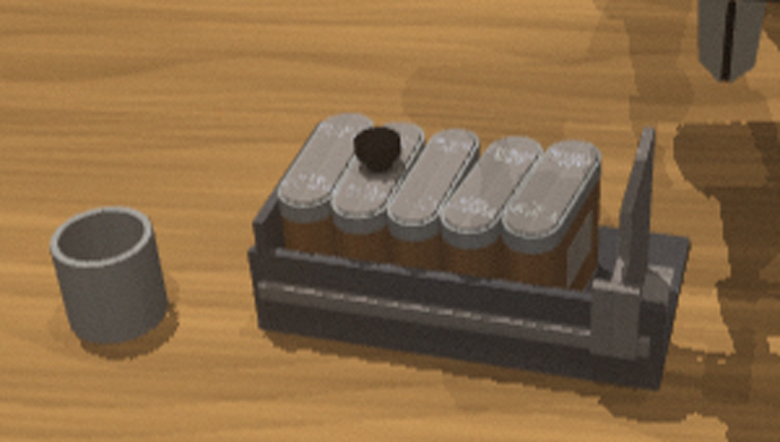

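Call:
play_rows:
  steps:
    - [[0,0,0.045],0,0.0]
    - [[0,0,0.04],0,0.0]
    - [[0,0,0.021],0,0.0]
    - [[0,-0.01,0],0,0.0]
    - [[0,-0.01,0],0,0.0]
    - [[0,-0.006,0],0,0.0]
    - [[0,-0.005,0],0,0.0]
    - [[0,-0.005,0],0,0.0]

```text
clock: 16.73
eef_pos: [0.6285, 0.1278, 0.0746]
ee_rot: [[-0.99, 0.139, 0.002], [0.139, 0.99, 0.001], [-0.002, 0.001, -1.0]]
ft_force: [1.4, 2.9, 1.1]
width: 0.006
grasp_force: 1.4
```

Call:
play_rows:
  steps:
    - [[0,-0.004,0],0,0.0]
    - [[0,-0.004,0],0,0.0]
    - [[0,-0.004,0],0,0.0]
    - [[0,-0.004,0],0,0.0]

```text
clock: 17.23
eef_pos: [0.6256, 0.1116, 0.0736]
ee_rot: [[-0.99, 0.139, -0.0], [0.139, 0.99, 0.0], [0.0, 0.0, -1.0]]
ft_force: [0.7, 2.3, 2.4]
width: 0.002
grasp_force: 1.4
```

Call:
play_rows:
  steps:
    - [[0,-0.003,0],0,0.0]
    - [[0,-0.003,0],0,0.0]

```text
clock: 17.48
eef_pos: [0.6248, 0.1061, 0.0736]
ee_rot: [[-0.99, 0.139, 0.0], [0.139, 0.99, 0.001], [-0.0, 0.001, -1.0]]
ft_force: [1.3, 4.7, 1.9]
width: 0.009
grasp_force: 2.4
```

Call:
play_rows:
  steps:
    - [[0,-0.002,0],0,0.0]
    - [[0,-0.002,0],0,0.0]

```text
clock: 17.73
eef_pos: [0.6242, 0.102, 0.0736]
ee_rot: [[-0.99, 0.139, -0.0], [0.139, 0.99, 0.0], [0.0, 0.0, -1.0]]
ft_force: [1.0, 5.3, 1.2]
width: 0.006
grasp_force: 2.4
```

Run:
```python
from h import *
im=lids('scene')
print([np.round(d['location'],4).tolist() for d in mark_of('plate_face','scene')][:1])
b=cv2.resize(im[180:350,130:430],None,fx=2.6,fy=2.6,interpolation=cv2.INTER_CUBIC)
cv2.imwrite('pics/b6.png',b[:,:,::-1])
```

```text
scene loose_canister 0.6 rect [613.7 -25.1] [ 39.1 134.5] mean [618.  -24.8] yaw -0.158
scene knob_canister 0.93 rect [629.9 -63.1] [ 51.1 161.2] mean [630.9 -62.5] yaw 0.004
scene plain_a 0.55 rect [630.6  50.8] [ 43.5 133. ] mean [636.8  51.9] yaw -0.139
[[0.6233, 0.0839, 0.0583]]
```

View pics/b6.png

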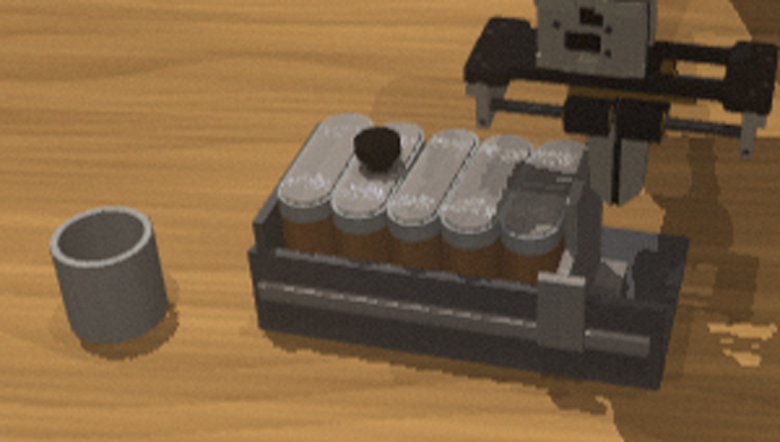

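Call:
play_rows:
  steps:
    - [[0,-0.0015,0],0,0.0]
    - [[0,-0.0015,0],0,0.0]

```text
clock: 18.23
eef_pos: [0.6238, 0.0995, 0.0736]
ee_rot: [[-0.99, 0.139, 0.0], [0.139, 0.99, 0.001], [-0.0, 0.001, -1.0]]
ft_force: [0.5, 5.7, 2.3]
width: 0.004
grasp_force: 3.2
```

Call:
play_rows:
  steps:
    - [[0,-0.001,0],0,0.0]
    - [[0,0,0],0,0.0]

```text
clock: 18.48
eef_pos: [0.6237, 0.0984, 0.0736]
ee_rot: [[-0.99, 0.139, 0.0], [0.139, 0.99, 0.001], [-0.0, 0.001, -1.0]]
ft_force: [0.1, 5.3, 1.0]
width: 0.009
grasp_force: 2.9
```

Call:
play_rows:
  steps:
    - [[0,-0.001,0],0,0.0]
    - [[0,-0.001,0],0,0.0]

```text
clock: 18.73
eef_pos: [0.6234, 0.0967, 0.0736]
ee_rot: [[-0.99, 0.139, 0.0], [0.139, 0.99, 0.001], [-0.0, 0.001, -1.0]]
ft_force: [1.5, 9.3, 2.6]
width: 0.002
grasp_force: 4.6
```

Call:
play_rows:
  steps:
    - [[0,-0.001,0],0,0.0]
    - [[0,0,0],0,0.0]

```text
clock: 18.98
eef_pos: [0.6234, 0.0967, 0.0737]
ee_rot: [[-0.99, 0.139, 0.001], [0.139, 0.99, 0.003], [-0.0, 0.003, -1.0]]
ft_force: [2.1, 9.5, 1.0]
width: 0.007
grasp_force: 5.2
```

Call:
play_rows:
  steps:
    - [[0,-0.001,0],0,0.0]
    - [[0,-0.001,0],0,0.0]

```text
clock: 19.23
eef_pos: [0.6235, 0.0968, 0.0737]
ee_rot: [[-0.99, 0.139, 0.002], [0.139, 0.99, 0.006], [-0.001, 0.006, -1.0]]
ft_force: [2.6, 19.1, 0.1]
width: 0.002
grasp_force: 9.8
```

Call:
play_rows:
  steps:
    - [[0,-0.001,0],0,0.0]
    - [[0,0,0],0,0.0]

```text
clock: 19.48
eef_pos: [0.6235, 0.0968, 0.0738]
ee_rot: [[-0.99, 0.138, 0.002], [0.138, 0.99, 0.007], [-0.001, 0.007, -1.0]]
ft_force: [4.5, 21.4, -0.4]
width: 0.005
grasp_force: 10.4
```

Call:
play_rows:
  steps:
    - [[0,0.01,0],0,0.0]
    - [[0,0.03,0],0,0.0]
    - [[0,0.02,-0.04],0,0.0]
    - [[0,0.02,-0.04],0,0.0]
    - [[0.03,0.03,-0.03],0,0.0]
    - [[0.03,0.03,0],0,0.0]
    - [[0.03,0.03,0],0,0.0]
    - [[0,0,0],0,0.0]

```text
clock: 20.48
eef_pos: [0.5556, 0.2742, 0.1836]
ee_rot: [[-0.991, 0.136, -0.001], [0.136, 0.991, -0.001], [0.001, -0.001, -1.0]]
ft_force: [0.5, -0.3, -0.8]
width: 0.003
grasp_force: 0.0
```

Run:
```python
from h import *
im=lids('top')
print([np.round(d['location'],4).tolist() for c in('top','scene') if cams.capture(c) is not None for d in mark_of('plate_face',c)[:1]])
im2=cams.capture('scene')
a=cv2.resize(im[160:270,240:400],(640,440),interpolation=cv2.INTER_CUBIC)[:300]
a=cv2.resize(im[165:260,245:405],(480,285),interpolation=cv2.INTER_CUBIC)
b=cv2.resize(im2[215:335,220:400],(450,300),interpolation=cv2.INTER_CUBIC)
p=np.zeros((590,480,3),np.uint8);p[:285]=a;p[288:588,:450]=b
cv2.imwrite('pics/f.png',p[:,:,::-1])
```

```text
top loose_canister 0.91 rect [608.  -26.1] [ 37.9 122.4] mean [608.  -25.7] yaw -0.16
top knob_canister 0.84 rect [602.4 -63. ] [ 41.4 123. ] mean [602.5 -62.9] yaw -0.176
top plain_a 0.84 rect [615.6  52.7] [ 43.  121.5] mean [615.6  51.5] yaw -0.125
[[0.6189, 0.0839, 0.0616], [0.6234, 0.0799, 0.0605]]
```

View pics/f.png

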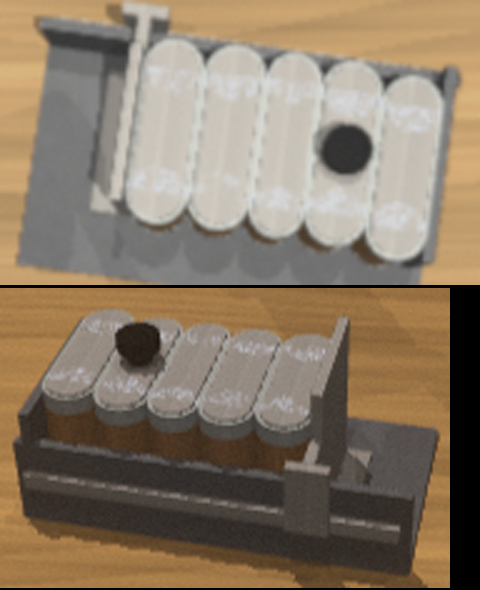

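```bash
sed -i "s/<.5: continue/<.15: continue/" h.py
python3 - <<'E'
from h import *
R=np.array([[.990,-.1395],[.1395,.990]])
for k in range(2):
    im=cams.capture('top')
    for n in('loose_canister','knob_canister','plain_a'):
        for d in outline_of(n,'top'):
            m=d['region']
            if m.sum()<400: continue
            p=ray('top',np.argwhere(m)[:,::-1],.106)@R.T*1000
            print(n,round(d['conf'],2),m.sum(),'y',round(np.median(p[:,1])),'x',np.round(np.percentile(p[:,0],[.5,99.5]),1))
    for n in('loose_canister','knob_canister','plain_a'):
        print(n,[(np.round(R@d['location'][:2]*1000,1).tolist(),round(d['conf'],2)) for d in mark_of(n,'top')])
E
```

```text
loose_canister 0.59 1157 y 60 x [543.3 663.3]
knob_canister 0.71 1294 y 22 x [543.2 666. ]
plain_a 0.8 1212 y -17 x [540.4 660. ]
plain_a 0.79 1204 y 137 x [542.5 663.3]
plain_a 0.56 1200 y 97 x [544.  664.6]
loose_canister [([609.2, 57.4], 0.92)]
knob_canister [([602.0, 28.3], 0.82)]
plain_a [([604.9, -18.5], 0.85), ([605.9, 94.3], 0.81), ([604.8, 136.2], 0.67)]
loose_canister 0.66 1082 y 60 x [546.1 665.1]
knob_canister 0.78 1265 y 23 x [542.9 665.1]
knob_canister 0.52 5045 y 161 x [508.6 679.2]
plain_a 0.92 1253 y -17 x [540.  660.6]
plain_a 0.85 1236 y 98 x [544.1 664.8]
plain_a 0.59 1198 y 137 x [543.2 661.9]
loose_canister [([610.2, 57.5], 0.79)]
knob_canister [([603.5, 26.8], 0.76), ([605.1, 165.3], 0.37)]
plain_a [([603.8, 141.3], 0.88), ([604.0, -13.8], 0.75), ([606.5, 97.6], 0.61)]
```

```bash
python3 -c "
from workcell import arm
print(arm.close_job())"
```

```text
the job is handed in; nothing more can be done
None
```

The loose canister is back in the row next to the knob canister, on its end-plate side, and pushed home against the back wall. The end plate is closed up snug, the row fronts measure level to roughly 3–5 mm (the canister at the fixed end wall sits furthest forward), the arm is clear and the job is handed in at about 21 s; no verdict came back.

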